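# Check the push latches of a tube-rack dock and lock out the stiff one

### The job

Check the three push latches of the tube-rack dock: push each one straight down, slowly, until it clicks and stays down, but if it has not clicked when you push with 12 N, it is too stiff: hold that push for a moment, then let it come back up. Do not push any latch much harder than 12 N, neither on the way nor against its stop after the click. Then stand the grey collar squarely on the deck around the stiff latch to lock it out, leaving the two good latches down and the other things in their places.

Things in the scene. Friction and masses are not known exactly. Their poses are not given: they have to be found in the camera images.
- dock: fixed aluminium block 190 (x) x 280 (y) x 45 mm high with a flat top (the deck). Three narrow beige racks of sample tubes stand on it side by side, up to 72 mm above the deck, over x = -88 to +8 mm. Origin: centre of its underside; x points along the racks towards the latches, y across the lanes to the left, z up
- latch_left (a joint): travel of the push latch of the left lane (dock +y side), m: 0 up (open), 0.0165 down on its hard stop (latched). Pushed straight down against a spring; the resistance starts low, climbs for the first 6 mm, then falls to nothing at 13.5 mm, where it clicks: from there it drops to its stop by itself and stays down. Let go before that, it springs back up
- latch_middle (a joint): the same for the middle lane. The three latches look alike; one of the three, a different one each time, is too stiff. A good one needs only 4.5 to 8 N to click. The stiff one reaches 12 N about 2 mm down and would click only beyond 17 N, which ruins it
- latch_right (a joint): the same for the right lane (dock -y side)
- collar: loose grey plastic lock-out collar standing on the table, a plain round tube open at both ends, 44 mm outside, 31 mm inside, 40 mm tall, about 80 g; origin: centre of its underside, z along the tube. Set over a latch it stands on the deck around the button, 6 mm higher than the button's top
- latch_left_top (a point): centre of the flat top of the left latch, a round steel push button with a head 25 mm wide, standing on the deck at (60, 85) mm in the dock's x, y; the top is 34 mm above the deck when up; the point moves with the button
- latch_middle_top (a point): centre of the flat top of the middle latch, a round steel push button with a head 25 mm wide, standing on the deck at (60, 0) mm in the dock's x, y; the top is 34 mm above the deck when up; the point moves with the button
- latch_right_top (a point): centre of the flat top of the right latch, a round steel push button with a head 25 mm wide, standing on the deck at (60, -85) mm in the dock's x, y; the top is 34 mm above the deck when up; the point moves with the button
- jar: closed amber jar, 48 mm wide, 55 mm tall; not part of the job; origin: centre of its underside
- tip_box: closed tip box, 120 x 80 x 50 mm; not part of the job; origin: centre of its underside
- bottle: white bottle, 64 mm wide, 140 mm tall; not part of the job; origin: centre of its underside
- spare_rack: white tube block with four tubes, 140 x 50 mm, 95 mm tall; not part of the job; origin: centre of its underside
- loose_tube: capped sample tube lying on the table, 75 mm long, 17 mm wide; not part of the job; origin: centre of its underside
- screwdriver: screwdriver lying on the table; not part of the job; origin: centre of its underside
- tube_tray: clear open tray with tubes lying in it, 200 x 150 x 70 mm; not part of the job; origin: centre of its underside
Not all that is in view belongs to the job. What is shaped like the collar but red is not meant.

How it is judged:
On the way:
1. a latch is pushed with more than 10 N for 0.1 s and has not clicked (it is less than 8 mm down) (((contact force between the fingers and latch_left above 10 N and value of joint latch_left below 0.008 m) or (contact force between the fingers and latch_middle above 10 N and value of joint latch_middle below 0.008 m) or (contact force between the fingers and latch_right above 10 N and value of joint latch_right below 0.008 m))), for 0.1 s.
At the end, for the whole second after the job is handed in: The stiff latch is up (within 3 mm) with the collar around it, centred within 6 mm, upright within 0.1 rad, standing on the deck within 4 mm and at rest; the two other latches are latched down (more than 12.5 mm) (((value of joint latch_left below 0.003 m and value of joint each of latch_middle, latch_right above 0.0125 m and horizontal distance between collar and latch_left_top below 0.006 m) or (value of joint latch_middle below 0.003 m and value of joint each of latch_left, latch_right above 0.0125 m and horizontal distance between collar and latch_middle_top below 0.006 m) or (value of joint latch_right below 0.003 m and value of joint each of latch_left, latch_middle above 0.0125 m and horizontal distance between collar and latch_right_top below 0.006 m)) and z of collar in the frame of dock between 0.041 and 0.049 m and angle between collar's own z axis and vertical below 0.1 rad and linear speed of collar below 0.02 m/s); the robot touches nothing.
It fails at once if a latch is pushed with more than 17 N (contact force between any of the fingers, the arm, collar and latch_left above 17 N or contact force between any of the fingers, the arm, collar and latch_middle above 17 N or contact force between any of the fingers, the arm, collar and latch_right above 17 N).
It fails at once if one of the things that are not part of the job is moved by more than 30 mm (distance of any of jar, tip_box, bottle, spare_rack, loose_tube, screwdriver, tube_tray from where it was at the start of the episode above 0.03 m).
It also fails if it takes over 61 s, if anything falls off the work surface, if the arm or the gripper's body presses on something with over 40 N, if the wrist force passes 120 N, or if a joint passes its speed limit or range.

### The arm

A 6-joint arm with a two-finger parallel gripper is mounted at the origin on the work surface. World frame = base frame: x ahead of the robot, y to its left, z up, the work surface at z = 0. Lengths are in m, angles in rad, forces in N, time in s.
With the tool pointing down it reaches from about 0.35 to 1 m from the base axis. Payload 7.1 kg.
Tool frame: the origin (TCP) lies on the mounting face of the last link; the fingertips stand 173 mm ahead of it and the grasp point (between the pads) lies 155 mm ahead of it (robot.tcp_to_grasp is the distance from the TCP to the grasp point, in m); z points along the fingers, y is the line along which they close (so a half turn about z gives the same grasp; the last joint's range is limited). The gripper opens to 85 mm and grips with 20 to 120 N. Pads are 22 mm wide; open, the fingers measure 114 mm over their backs; the gripper's body (76 mm by 85 mm) begins 54 mm behind the grasp point. The pads swing forward as they close: fully open they stand 13 mm farther back than shut.
Start: joints at [-1.248, 0.423, 1.63, -0, 1.089, -0.019], TCP at [0.21, -0.589, 0.405] pointing down, gripper open.
Joint ranges: [-3, 3], [-0.9, 2.11], [0.09, 2.58], [-1.31, 4.45], [0.11, 2.69], [-2.54, 2.54]. Speed limits (rad/s): [2.39, 2.39, 3.01, 3.14, 3.14, 3.14].

### API

Orientations are given as a rotation vector (axis times angle).
In Python, from plant import robot gives the robot as it stands.
- The arm moves only by the tool arm_command, never from a script. Its argument "increments" is text: rows parted by semicolons, each of 7 numbers parted by spaces: the opening, from -1 (shut) to 1 (fully open), so that 0 is half open, then the shift along the tool's x, y, z each as a share of 0.08 m, from -1 to 1, then the turn, a rotation vector about the tool's x, y, z each as a share of 180 degrees, from -1 to 1. A call has 1 to 20 rows; each row is the pose to reach, as a shift and turn from the pose commanded when the call began, along the tool's axes at that moment, turning the shorter way round; what a row does not reach only later rows make up. A row lasts 1/12 s, in which the tool goes at most 41.7 mm and 7.16 degrees, less where a joint would pass 70% of its speed; a pose out of reach is approached as far as the arm can. A call with a number of a shift or a turn outside -1 to 1 is refused whole. A call with a gripper value outside its range is refused whole. The fingers move at their own pace and stop on an object; "force" is the grip in N (left out, the last holds). Time passes only in rows, so rows that repeat a pose let the fingers close. It gives the time, the measured TCP pose, the force, the opening and the grip force at its end, in the units of the state.
- robot.sense(): the state, without advancing time (a new reading comes with each control period).
- robot.read_camera(name): name is "side" or "top"; returns a dict with "frame" (400x640x3 uint8, red, green, blue), "z_map" (400x640 float32, m along the optical axis (not along the pixel's ray), 0 where there is no reading), "intrinsics" (3x3 intrinsics, pixels), "R" (3x3) and "t" (3): a world point X has camera coordinates R X + t. Camera axes: x right, y down, z forward; pixel columns grow to the right and rows downward; lengths in m; the calibration is good to about 2 mm. A picture is of the moment at which its call begins.
- robot.job_done(): hands the job in; it is judged then, once.
The state is a dict: "clock": time; "joint_pos": joint angles; "qd": joint speeds; "effort": joint torques, N m; "position": TCP position; "tool_rot": TCP orientation; "wrist_force": force on the tool from outside, world axes, zero at the start; "wrist_torque": the same for the moment, N m; "gripper_width": finger opening in m; "grasp_force": force on a finger pad.
Only numpy, scipy, OpenCV 4.12 (cv2) and the standard library are available. Lean on these libraries where they do the work, as an engineer would, in place of code of your own. Each camera call takes 0.05 s, during which the arm holds its last target. There are 200 camera calls.

## Working session

There is one attempt and no reset: what is moved stays moved. The work goes in short steps, Python scripts to look and compute and a tool call to move; the robot and the scene stay as the last step left them, time stands still between calls to the robot, and variables do not carry over. Pictures are saved under pics/ and viewed, at most 10 in all, crops included, and the job is handed in when it is done.

Besides the shell and the picture viewer there is one more tool, called after ">>>" by a JSON object that holds its "method" and its "body", one argument or row to a line. arm_command: Moves the arm, as the interface text tells. Shift numbers are shares of 0.08 m and turn numbers shares of 180 degrees, none past 1 either way. Its arguments: {"type":"object","properties":{"increments":{"type":"string"},"force":{"type":"number"}},"required":["increments"]}

```bash
mkdir -p pics; cat > h.py <<'E'
import numpy as np, cv2
from plant import robot
def cam(n):
    c=robot.read_camera(n); return c
def pts(c):
    z=c["z_map"]; K=c["intrinsics"]; v,u=np.indices(z.shape)
    P=np.stack([(u-K[0,2])/K[0,0]*z,(v-K[1,2])/K[1,1]*z,z],-1)
    return (P-c["t"])@c["R"]
def proj(c,X):
    p=c["R"]@np.array(X)+c["t"]; q=c["intrinsics"]@p; return q[:2]/q[2]
def ray(c,u,v,h):
    d=c["R"].T@np.linalg.inv(c["intrinsics"])@np.array([u,v,1.]); o=-c["R"].T@c["t"]
    return o+d*(h-o[2])/d[2]
def save(c,f): cv2.imwrite(f,c["frame"][:,:,::-1])
E
python3 - <<'E'
from h import *
for n in("top","side"):
    c=cam(n); save(c,f"pics/{n}0.png"); np.savez(f"{n}0.npz",**c); print(n,-c["R"].T@c["t"],c["intrinsics"][0,0])
s=robot.sense(); print(s["clock"],s["position"],s["tool_rot"],s["wrist_force"],s["gripper_width"])
E
```

```text
top [ 0.43929648 -0.03643506  1.0939388 ] 377.5971501368974
side [-0.00278741 -1.43277348  0.93432049] 504.3505536768833
0.1 [ 0.20942216 -0.58858989  0.40400429] [-3.09440558e+00 -5.34029949e-01  3.45785209e-04] [-0.30397118  1.14392302  0.47459051] 0.08553311376045404
```

View pics/top0.png

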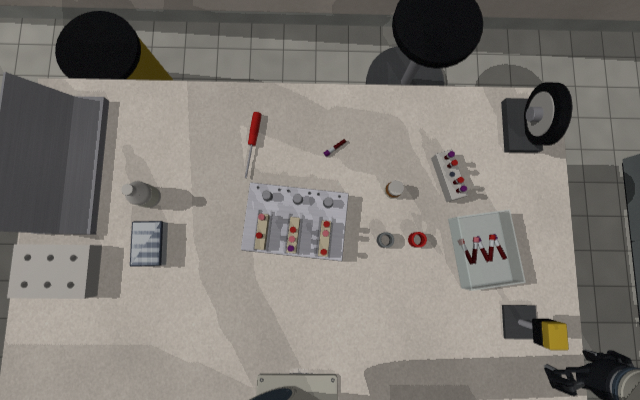

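View pics/side0.png

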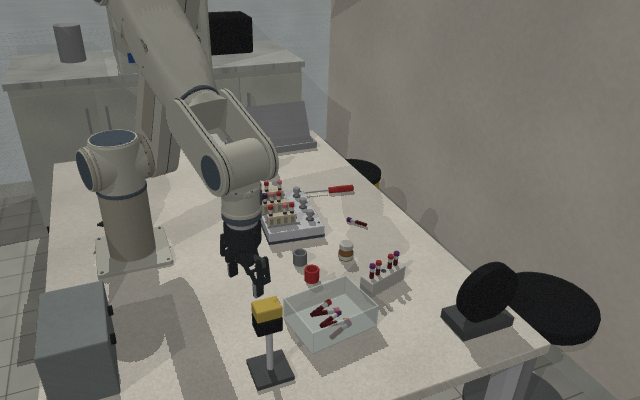

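The top view shows the dock at about (298,222), its three buttons at (267,196), (298,199) and (328,202), a grey tube at (385,240), a red one at (417,240) and the jar at (394,188). In the side view the grey tube is at (300,257) and the red one at (311,272). The grey one fits the collar; next I measure it and confirm it in a crop.

```bash
python3 - <<'E'
from h import *
T=dict(np.load("top0.npz")); S=dict(np.load("side0.npz"))
P=pts(T); Q=pts(S)
def blob(P,c,box,zl,zh,name,extra=None):
    u0,u1,v0,v1=box; p=P[v0:v1,u0:u1].reshape(-1,3); m=(p[:,2]>zl)&(p[:,2]<zh)
    p=p[m]
    if len(p)<4: print(name,'few',len(p)); return
    r=cv2.minEnclosingCircle(p[:,:2].astype(np.float32)); print(name,len(p),"mean",p.mean(0).round(4),"circ",np.round(r[0],4),round(r[1],4),"zmax",np.percentile(p[:,2],[50,95]).round(4))
for n,b in dict(L=(257,278,185,207),M=(288,309,188,210),R=(318,339,191,213)).items(): blob(P,T,b,.070,.095,"top "+n)
blob(P,T,(372,399,226,254),.03,.06,"top collar"); blob(P,T,(405,430,226,254),.03,.06,"top red")
blob(P,T,(382,408,176,200),.04,.08,"jar")
for n,b in dict(L=(289,304,182,202),M=(296,311,194,214),R=(302,319,206,227)).items(): blob(Q,S,b,.070,.095,"side "+n)
blob(Q,S,(290,310,245,268),.034,.05,"side collar"); blob(Q,S,(302,322,260,285),.034,.05,"side red")
# deck
p=P[180:265,240:352].reshape(-1,3); d=p[(p[:,2]>.03)&(p[:,2]<.056)]
r=cv2.minAreaRect(d[:,:2].astype(np.float32)); print("deck",r,np.median(d[:,2]))
# racks y extents top
k=p[p[:,2]>.095]; print("racks",k.min(0),k.max(0))
a=cv2.resize(T["frame"][160:270,230:440],None,fx=3.8,fy=3.8,interpolation=cv2.INTER_CUBIC)
b=cv2.resize(S["frame"][165:295,250:370],None,fx=2,fy=2,interpolation=cv2.INTER_CUBIC) 
cv2.imwrite("pics/crop0.png",a[:,:,::-1])
E
```

```text
top L 66 mean [0.5886 0.0896 0.0789] circ [0.5887 0.0898] 0.0119 zmax [0.0788 0.0821]
top M 67 mean [0.5808 0.0054 0.0794] circ [0.5809 0.0056] 0.0123 zmax [0.0792 0.0826]
top R 66 mean [ 0.5725 -0.079   0.0787] circ [ 0.5731 -0.079 ] 0.0126 zmax [0.0787 0.0814]
top collar 110 mean [ 0.4731 -0.2419  0.0394] circ [ 0.4731 -0.2429] 0.0221 zmax [0.0396 0.0434]
top red 118 mean [ 0.4744 -0.3326  0.0391] circ [ 0.4747 -0.3341] 0.0223 zmax [0.0396 0.0432]
jar 194 mean [ 0.6167 -0.2687  0.0546] circ [ 0.6187 -0.2696] 0.0223 zmax [0.0552 0.0579]
side L 48 mean [0.581  0.0554 0.0773] circ [0.5826 0.0476] 0.0556 zmax [0.0774 0.0813]
side M 54 mean [ 0.5731 -0.0286  0.0773] circ [ 0.576  -0.0352] 0.0588 zmax [0.0774 0.0817]
side R 37 mean [ 0.5694 -0.0814  0.0774] circ [ 0.5697 -0.0804] 0.0133 zmax [0.078  0.0813]
side collar 92 mean [ 0.4698 -0.2522  0.039 ] circ [ 0.4677 -0.269 ] 0.0522 zmax [0.0393 0.0429]
side red 86 mean [ 0.4723 -0.3359  0.0391] circ [ 0.4702 -0.3342] 0.024 zmax [0.0391 0.0431]
deck ((0.5217431783676147, 0.011611714959144592), (0.2806956171989441, 0.1901697814464569), 84.44332122802734) 0.04546816504006397
racks [ 0.42966518 -0.08006955  0.10225723] [0.53263867 0.10711491 1.0939388 ]
```

View pics/crop0.png

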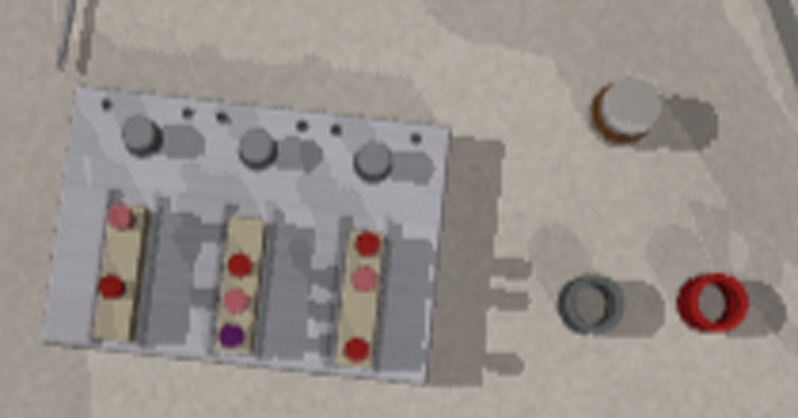

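Two things could be the collar: the grey tube at (385,240) and the red ring at (417,240). The grey one is meant, since the task rules out red, and its measured diameter of 44 mm and height of 40 mm match. The crop confirms it. The buttons measure 79 mm high, as expected. Now I move over the right latch with the gripper shut.

>>> {"method": "arm_command", "body": {
  "increments": "-1 0.99 -0.7 0 0 0 0;-1 0.99 -0.7 0 0 0 0;-1 0.99 -0.7 0 0 0 0;-1 0.99 -0.7 0 0 0 0",
  "force": 40
}}

```text
clock: 0.43
position: [0.2668, -0.507, 0.4043]
tool_rot: [-3.093, -0.539, 0.0]
wrist_force: [-0.9, -0.4, 0.2]
gripper_width: 0.039
grasp_force: 0.0
```

>>> {"method": "arm_command", "body": {
  "increments": "-1 0.99 -0.7 0 0 0 0;-1 0.99 -0.7 0 0 0 0;-1 0.99 -0.7 0 0 0 0;-1 0.99 -0.7 0 0 0 0"
}}

```text
clock: 0.77
position: [0.3223, -0.4287, 0.4047]
tool_rot: [-3.094, -0.539, 0.0]
wrist_force: [0.5, 0.6, 0.4]
gripper_width: -0.0002
grasp_force: 0.0
```

>>> {"method": "arm_command", "body": {
  "increments": "-1 0.99 -0.7 0 0 0 0;-1 0.99 -0.7 0 0 0 0;-1 0.99 -0.7 0 0 0 0;-1 0.99 -0.7 0 0 0 0"
}}

```text
clock: 1.1
position: [0.3781, -0.3503, 0.4048]
tool_rot: [3.095, 0.538, 0.0]
wrist_force: [-0.3, -0.1, 0.1]
gripper_width: 0.0004
grasp_force: 0.0
```

>>> {"method": "arm_command", "body": {
  "increments": "-1 0.99 -0.7 0.2 0 0 0;-1 0.99 -0.7 0.2 0 0 0;-1 0.99 -0.7 0.2 0 0 0;-1 0.99 -0.7 0.2 0 0 0"
}}

```text
clock: 1.43
position: [0.4339, -0.2713, 0.3881]
tool_rot: [-3.095, -0.538, 0.001]
wrist_force: [0.7, -0.5, 0.5]
gripper_width: -0.0002
grasp_force: 0.0
```

>>> {"method": "arm_command", "body": {
  "increments": "-1 0.99 -0.7 0.2 0 0 0;-1 0.99 -0.7 0.2 0 0 0;-1 0.99 -0.7 0.2 0 0 0;-1 0.99 -0.7 0.2 0 0 0"
}}

```text
clock: 1.77
position: [0.4899, -0.1924, 0.3723]
tool_rot: [3.095, 0.537, 0.0]
wrist_force: [-0.1, -0.2, -0.6]
gripper_width: 0.0001
grasp_force: 0.0
```

>>> {"method": "arm_command", "body": {
  "increments": "-1 0.99 -0.7 0.2 0 0 0.139;-1 0.99 -0.7 0.2 0 0 0.139;-1 0.99 -0.7 0.2 0 0 0.139;-1 0.99 -0.7 0.2 0 0 0.139;-1 0.99 -0.7 0.2 0 0 0.139;-1 0.99 -0.7 0.2 0 0 0.139"
}}

```text
clock: 2.27
position: [0.5444, -0.115, 0.3568]
tool_rot: [3.137, -0.146, -0.0]
wrist_force: [0.3, 0.7, 0.5]
gripper_width: 0.0004
grasp_force: 0.0
```

```bash
cat >> h.py <<'E'
from scipy.spatial.transform import Rotation as Ro
L=dict(L=(.5887,.0897),M=(.5808,.0055),R=(.5728,-.079),C=(.473,-.2425))
def go(x,y,ztcp):
    s=robot.sense(); A=Ro.from_rotvec(s["tool_rot"]).as_matrix()
    d=A.T@(np.array([x,y,ztcp])-s["position"]); 
    yaw=np.degrees(np.arctan2(A[1,0],A[0,0]))
    print("t",s["clock"],"pos",np.round(s["position"],4),"shift units",np.round(d/.08,3),"yaw",round(yaw,2),"tilt",np.round(A[:,2],4),"turn z",round((yaw+5.45)/180,4),"F",np.round(s["wrist_force"],2),"w",round(s["gripper_width"],4))
E
python3 -c "
from h import *
go(*L['R'],.30)"
```

```text
t 2.2667 pos [ 0.5444 -0.115   0.3568] shift units [ 0.312 -0.482  0.71 ] yaw -5.34 tilt [-1.e-04 -7.e-04 -1.e+00] turn z 0.0006 F [0.25 0.73 0.45] w 0.0004
```

>>> {"method": "arm_command", "body": {
  "increments": "-1 0.31 -0.48 0.71 0 0 0;-1 0.31 -0.48 0.71 0 0 0;-1 0.31 -0.48 0.71 0 0 0;-1 0.31 -0.48 0.71 0 0 0"
}}

```text
clock: 2.6
position: [0.5724, -0.0783, 0.2989]
tool_rot: [3.138, -0.146, -0.005]
wrist_force: [-0.6, -0.3, 0.3]
gripper_width: -0.0004
grasp_force: 0.0
```

>>> {"method": "arm_command", "body": {
  "increments": "-1 0 0 0.3 0 0 0;-1 0 0 0.44 0 0 0;-1 0 0 0.48 0 0 0;-1 0 0 0.48 0 0 0;-1 0 0 0.48 0 0 0"
}}

```text
clock: 3.02
position: [0.573, -0.0778, 0.2623]
tool_rot: [3.138, -0.15, 0.001]
wrist_force: [0.7, 0.5, -0.1]
gripper_width: 0.0
grasp_force: 0.0
```

```bash
python3 - <<'E'
from h import *
go(*L['R'],.252)
a=cam("side");b=cam("top")
cv2.imwrite("pics/c1.png",np.hstack([cv2.resize(a["frame"][170:270,250:350],(400,400)),cv2.resize(b["frame"][150:250,280:380],(400,400))])[:,:,::-1])
E
```

```text
t 3.0167 pos [ 0.573  -0.0778  0.2623] shift units [-0.001  0.015  0.129] yaw -5.46 tilt [ 6.e-04 -2.e-04 -1.e+00] turn z -0.0 F [ 0.71  0.48 -0.07] w 0.0
```

View pics/c1.png

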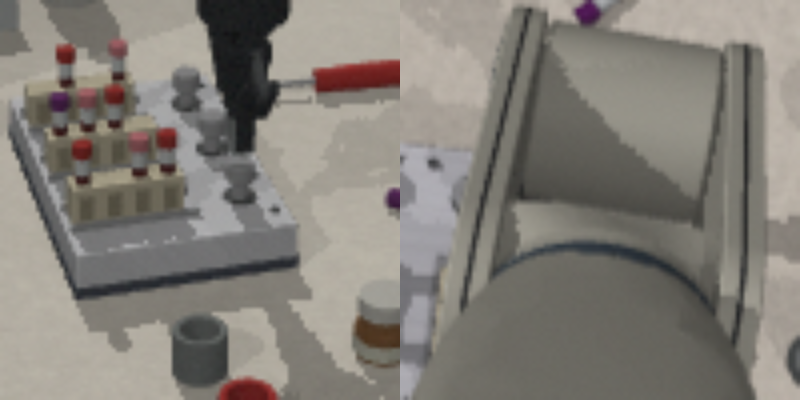

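The side crop shows the closed fingertips, at (245,150), standing about 10 mm above the right button. I press slowly from here.

>>> {"method": "arm_command", "body": {
  "increments": "-1 0 0.01 0.04 0 0 0;-1 0 0.01 0.08 0 0 0;-1 0 0.01 0.1 0 0 0;-1 0 0.01 0.11 0 0 0;-1 0 0.01 0.12 0 0 0;-1 0 0.01 0.13 0 0 0;-1 0 0.01 0.138 0 0 0;-1 0 0.01 0.138 0 0 0;-1 0 0.01 0.138 0 0 0"
}}

```text
clock: 3.87
position: [0.5728, -0.0778, 0.2511]
tool_rot: [-3.138, 0.149, 0.0]
wrist_force: [-3.0, 1.1, 7.8]
gripper_width: -0.0
grasp_force: 4.2
```

>>> {"method": "arm_command", "body": {
  "increments": "-1 0 0 0.004 0 0 0;-1 0 0 0.004 0 0 0;-1 0 0 0.004 0 0 0"
}}

```text
clock: 4.12
position: [0.5728, -0.0778, 0.2509]
tool_rot: [-3.138, 0.149, 0.0]
wrist_force: [-3.2, 1.0, 9.6]
gripper_width: -0.0002
grasp_force: 4.6
```

>>> {"method": "arm_command", "body": {
  "increments": "-1 0 0 0.004 0 0 0;-1 0 0 0.004 0 0 0;-1 0 0 0.004 0 0 0;-1 0 0 0.004 0 0 0"
}}

```text
clock: 4.45
position: [0.5729, -0.0778, 0.2507]
tool_rot: [3.138, -0.149, 0.0]
wrist_force: [-3.3, 0.7, 9.8]
gripper_width: 0.0002
grasp_force: 5.0
```

>>> {"method": "arm_command", "body": {
  "increments": "-1 0 0 0.004 0 0 0;-1 0 0 0.004 0 0 0;-1 0 0 0.004 0 0 0;-1 0 0 0.004 0 0 0"
}}

```text
clock: 4.78
position: [0.5729, -0.0779, 0.2504]
tool_rot: [3.138, -0.149, 0.0]
wrist_force: [-3.6, 0.2, 10.8]
gripper_width: 0.0001
grasp_force: 5.3
```

```bash
python3 -c "
from h import *
go(*L['R'],.252)"
```

```text
t 4.7833 pos [ 0.5729 -0.0779  0.2504] shift units [ 0.001  0.014 -0.019] yaw -5.43 tilt [ 0. -0. -1.] turn z 0.0001 F [-3.64  0.2  10.79] w 0.0001
```

>>> {"method": "arm_command", "body": {
  "increments": "-1 0 0 0.005 0 0 0;-1 0 0 0.005 0 0 0;-1 0 0 0.005 0 0 0;-1 0 0 0.005 0 0 0;-1 0 0 0.005 0 0 0"
}}

```text
clock: 5.2
position: [0.5729, -0.0778, 0.2502]
tool_rot: [3.138, -0.149, 0.0]
wrist_force: [-3.6, 0.6, 11.7]
gripper_width: 0.0002
grasp_force: 5.8
```

About 12 N with no click, so the right latch is the stiff one. I release it and go to the middle latch.

>>> {"method": "arm_command", "body": {
  "increments": "-1 0 0 -0.05 0 0 0;-1 0 0 -0.15 0 0 0;-1 0 0 -0.15 0 0 0;-1 0 -0.5 -0.15 0 0 0;-1 0 -0.99 -0.15 0 0 0;-1 0 -0.99 -0.15 0 0 0;-1 0 -0.99 -0.15 0 0 0"
}}

```text
clock: 5.78
position: [0.5805, 0.0027, 0.2611]
tool_rot: [-3.138, 0.144, -0.0]
wrist_force: [0.4, 0.5, -0.4]
gripper_width: -0.0
grasp_force: 0.0
```

>>> {"method": "arm_command", "body": {
  "increments": "-1 0 -0.055 0.05 0 0 0;-1 0 -0.055 0.1 0 0 0;-1 0 -0.055 0.12 0 0 0;-1 0 -0.055 0.13 0 0 0;-1 0 -0.055 0.14 0 0 0;-1 0 -0.055 0.14 0 0 0;-1 0 -0.055 0.14 0 0 0"
}}

```text
clock: 6.37
position: [0.5807, 0.0049, 0.25]
tool_rot: [3.138, -0.15, -0.0]
wrist_force: [-1.5, -0.0, 3.9]
gripper_width: 0.0002
grasp_force: 2.1
```

```bash
python3 -c "
from h import *
go(*L['M'],.252)"
```

```text
t 6.3667 pos [0.5807 0.0049 0.25  ] shift units [ 0.001 -0.008 -0.025] yaw -5.46 tilt [-2.e-04 -2.e-04 -1.e+00] turn z -0.0001 F [-1.49 -0.03  3.86] w 0.0002
```

>>> {"method": "arm_command", "body": {
  "increments": "-1 0 0 0.01 0 0 0;-1 0 0 0.02 0 0 0;-1 0 0 0.03 0 0 0;-1 0 0 0.04 0 0 0;-1 0 0 0.05 0 0 0;-1 0 0 0.06 0 0 0"
}}

```text
clock: 6.87
position: [0.5807, 0.005, 0.2454]
tool_rot: [3.138, -0.149, 0.0]
wrist_force: [-2.4, -0.9, 6.2]
gripper_width: 0.0003
grasp_force: 3.4
```

>>> {"method": "arm_command", "body": {
  "increments": "-1 0 0 0.01 0 0 0;-1 0 0 0.02 0 0 0;-1 0 0 0.03 0 0 0;-1 0 0 0.04 0 0 0;-1 0 0 0.05 0 0 0;-1 0 0 0.06 0 0 0;-1 0 0 0.07 0 0 0;-1 0 0 0.08 0 0 0;-1 0 0 0.09 0 0 0;-1 0 0 0.1 0 0 0;-1 0 0 0.1 0 0 0;-1 0 0 0.1 0 0 0"
}}

```text
clock: 7.87
position: [0.5807, 0.0054, 0.237]
tool_rot: [-3.138, 0.149, 0.0]
wrist_force: [0.1, 0.9, 0.1]
gripper_width: -0.0004
grasp_force: 0.0
```

Force is zero at about 15 mm down, so the middle latch has clicked. Next is the left latch.

>>> {"method": "arm_command", "body": {
  "increments": "-1 0 0 -0.15 0 0 0;-1 0 0 -0.31 0 0 0;-1 0 0 -0.31 0 0 0;-1 0 -0.5 -0.31 0 0 0;-1 0 -0.99 -0.31 0 0 0;-1 0 -0.99 -0.31 0 0 0;-1 0 -0.99 -0.31 0 0 0"
}}

```text
clock: 8.45
position: [0.5885, 0.086, 0.2627]
tool_rot: [-3.138, 0.144, -0.003]
wrist_force: [0.4, -0.8, -0.1]
gripper_width: -0.0
grasp_force: 0.0
```

>>> {"method": "arm_command", "body": {
  "increments": "-1 0 -0.065 0.05 0 0 0;-1 0 -0.065 0.1 0 0 0;-1 0 -0.065 0.12 0 0 0;-1 0 -0.065 0.13 0 0 0;-1 0 -0.065 0.14 0 0 0;-1 0 -0.065 0.14 0 0 0;-1 0 -0.065 0.14 0 0 0"
}}

```text
clock: 9.03
position: [0.5887, 0.0888, 0.2507]
tool_rot: [3.138, -0.15, -0.001]
wrist_force: [-1.3, -0.3, 2.4]
gripper_width: -0.0
grasp_force: 1.5
```

```bash
python3 -c "
from h import *
go(*L['L'],.237)"
```

```text
t 9.0333 pos [0.5887 0.0888 0.2507] shift units [-0.    -0.011  0.172] yaw -5.46 tilt [-5.e-04 -3.e-04 -1.e+00] turn z -0.0001 F [-1.35 -0.27  2.37] w -0.0
```

>>> {"method": "arm_command", "body": {
  "increments": "-1 0 0 0.01 0 0 0;-1 0 0 0.02 0 0 0;-1 0 0 0.03 0 0 0;-1 0 0 0.04 0 0 0;-1 0 0 0.05 0 0 0;-1 0 0 0.06 0 0 0"
}}

```text
clock: 9.53
position: [0.5887, 0.089, 0.246]
tool_rot: [3.138, -0.149, -0.0]
wrist_force: [-2.2, -3.2, 5.6]
gripper_width: 0.0001
grasp_force: 2.9
```

>>> {"method": "arm_command", "body": {
  "increments": "-1 0 0 0.01 0 0 0;-1 0 0 0.02 0 0 0;-1 0 0 0.03 0 0 0;-1 0 0 0.04 0 0 0;-1 0 0 0.05 0 0 0;-1 0 0 0.06 0 0 0;-1 0 0 0.07 0 0 0;-1 0 0 0.08 0 0 0;-1 0 0 0.09 0 0 0;-1 0 0 0.1 0 0 0;-1 0 0 0.11 0 0 0;-1 0 0 0.11 0 0 0;-1 0 0 0.11 0 0 0"
}}

```text
clock: 10.62
position: [0.5887, 0.0894, 0.237]
tool_rot: [-3.138, 0.149, 0.0]
wrist_force: [-0.0, 0.7, 0.2]
gripper_width: 0.0
grasp_force: 0.0
```

Left clicked too. Now to the collar.

>>> {"method": "arm_command", "body": {
  "increments": "-1 0 0 -0.5 0 0 0;-1 0 0 -0.99 0 0 0;-1 0 0 -0.99 0 0 0;-1 0 0 -0.99 0 0 0"
}}

```text
clock: 10.95
position: [0.5897, 0.0895, 0.3189]
tool_rot: [-3.137, 0.149, -0.009]
wrist_force: [-0.1, 0.4, 0.2]
gripper_width: 0.0
grasp_force: 0.0
```

>>> {"method": "arm_command", "body": {
  "increments": "-1 -0.25 0.5 0 0 0 0;-1 -0.25 1 0 0 0 0;-1 -0.25 1 0 0 0 0;-1 -0.25 1 0 0 0 0"
}}

```text
clock: 11.28
position: [0.5604, 0.0098, 0.3152]
tool_rot: [3.138, -0.154, -0.003]
wrist_force: [-0.9, 0.1, -0.4]
gripper_width: 0.0
grasp_force: 0.0
```

>>> {"method": "arm_command", "body": {
  "increments": "-1 -0.25 0.5 0 0 0 0;-1 -0.25 1 0 0 0 0;-1 -0.25 1 0 0 0 0;-1 -0.25 1 0 0 0 0"
}}

```text
clock: 11.62
position: [0.5336, -0.0671, 0.3157]
tool_rot: [-3.138, 0.153, 0.001]
wrist_force: [0.1, 0.0, -0.1]
gripper_width: -0.0001
grasp_force: 0.0
```

>>> {"method": "arm_command", "body": {
  "increments": "-1 -0.25 0.5 0 0 0 0;-1 -0.25 1 0 0 0 0;-1 -0.25 1 0 0 0 0;-1 -0.25 1 0 0 0 0"
}}

```text
clock: 11.95
position: [0.5066, -0.1442, 0.316]
tool_rot: [-3.137, 0.152, -0.0]
wrist_force: [0.3, -0.0, -0.4]
gripper_width: 0.0005
grasp_force: 0.0
```

>>> {"method": "arm_command", "body": {
  "increments": "1 -0.25 0.5 0 0 0 0;1 -0.25 1 0 0 0 0;1 -0.25 1 0 0 0 0;1 -0.25 1 0 0 0 0;1 -0.25 1 0 0 0 0;1 -0.25 1 0 0 0 0"
}}

```text
clock: 12.45
position: [0.4794, -0.2199, 0.316]
tool_rot: [-3.138, 0.146, 0.001]
wrist_force: [-0.1, -0.3, -0.1]
gripper_width: 0.0723
grasp_force: 0.0
```

```bash
python3 - <<'E'
from h import *
go(*L['C'],.18)
c=cam("top"); P=pts(c)
for n in "LMR":
    u,v=proj(c,[*L[n],.07]).round().astype(int); w=P[v-3:v+4,u-3:u+4,2]; print(n,np.median(w).round(4), c["frame"][v,u])
E
```

```text
t 12.45 pos [ 0.4794 -0.2199  0.316 ] shift units [-0.052  0.29   1.7  ] yaw -5.32 tilt [-6.e-04  7.e-04 -1.e+00] turn z 0.0007 F [-0.06 -0.34 -0.15] w 0.0723
L 0.0632 [123 124 126]
M 0.0624 [126 123 126]
R 0.079 [126 125 128]
```

L and M are down at 63 mm, R is up at 79 mm. Now I grasp the collar.

>>> {"method": "arm_command", "body": {
  "increments": "1 -0.05 0.29 0.5 0 0 0;1 -0.05 0.29 0.9 0 0 0;1 -0.05 0.29 0.9 0 0 0;1 -0.05 0.29 0.9 0 0 0"
}}

```text
clock: 12.83
position: [0.4722, -0.243, 0.243]
tool_rot: [-3.136, 0.147, 0.007]
wrist_force: [-0.6, -0.5, 0.4]
gripper_width: 0.0852
grasp_force: 0.0
```

```bash
python3 - <<'E'
from h import *
go(*L['C'],.18)
c=cam("side"); cv2.imwrite("pics/c2.png",cv2.resize(c["frame"][200:300,230:360],None,fx=5,fy=5)[:,:,::-1])
E
```

```text
t 12.8333 pos [ 0.4722 -0.243   0.243 ] shift units [ 0.013 -0.006  0.787] yaw -5.38 tilt [-0.0045  0.0026 -1.    ] turn z 0.0004 F [-0.64 -0.54  0.37] w 0.0852
```

View pics/c2.png

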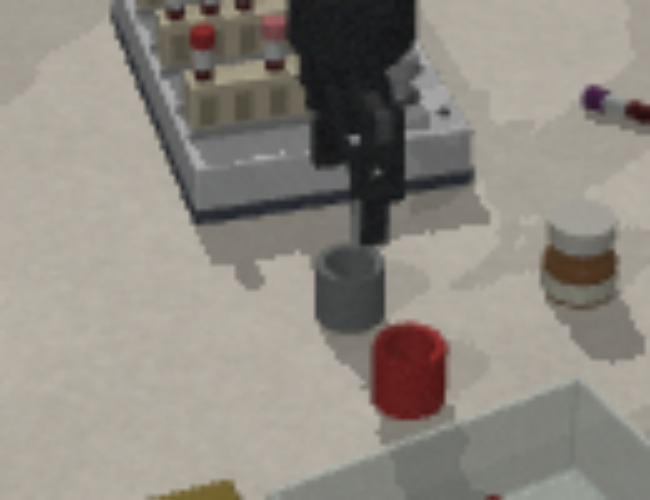

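The near finger, at crop (372,225), will pass between the grey collar (350,285) and the red ring (408,370). I go down and close.

>>> {"method": "arm_command", "body": {
  "increments": "1 0.01 0 0.3 0 0 0;1 0.01 0 0.6 0 0 0;1 0.01 0 0.77 0 0 0;1 0.01 0 0.77 0 0 0;1 0.01 0 0.77 0 0 0;1 0.01 0 0.77 0 0 0",
  "force": 25
}}

```text
clock: 13.38
position: [0.4745, -0.2445, 0.1848]
tool_rot: [3.137, -0.148, 0.004]
wrist_force: [1.1, 0.8, -0.0]
gripper_width: 0.0853
grasp_force: 0.0
```

>>> {"method": "arm_command", "body": {
  "increments": "-1 0 0 0 0 0 0;-1 0 0 0 0 0 0;-1 0 0 0 0 0 0;-1 0 0 0 0 0 0;-1 0 0 0 0 0 0;-1 0 0 0 0 0 0;-1 0 0 0 0 0 0;-1 0 0 0 0 0 0",
  "force": 25
}}

```text
clock: 14.05
position: [0.4737, -0.2446, 0.1837]
tool_rot: [3.138, -0.149, 0.001]
wrist_force: [-1.1, 1.7, 8.1]
gripper_width: 0.0433
grasp_force: 24.3
```

```bash
python3 -c "
from h import *
go(*L['C'],.181)"
```

```text
t 14.05 pos [ 0.4737 -0.2446  0.1837] shift units [-0.011 -0.025  0.033] yaw -5.43 tilt [ 9.e-04 -5.e-04 -1.e+00] turn z 0.0001 F [-1.11  1.67  8.14] w 0.0433
```

Gripped at 43–44 mm opening. I lift and carry it to above the right latch.

>>> {"method": "arm_command", "body": {
  "increments": "-1 0 0 -0.1 0 0 0;-1 0 0 -0.4 0 0 0;-1 0 0 -0.8 0 0 0;-1 0 0 -1 0 0 0;-1 0 0 -1 0 0 0"
}}

```text
clock: 14.47
position: [0.4746, -0.2451, 0.2665]
tool_rot: [3.135, -0.149, 0.009]
wrist_force: [0.3, -0.2, -1.6]
gripper_width: 0.0431
grasp_force: 25.8
```

>>> {"method": "arm_command", "body": {
  "increments": "-1 0.4 0 -0.27 0 0 0;-1 0.7 -0.2 -0.27 0 0 0;-1 1 -0.4 -0.27 0 0 0;-1 1 -0.7 -0.27 0 0 0;-1 1 -0.7 -0.27 0 0 0;-1 1 -0.7 -0.27 0 0 0"
}}

```text
clock: 14.97
position: [0.5581, -0.1952, 0.2833]
tool_rot: [-3.138, 0.146, 0.003]
wrist_force: [-0.4, -0.1, -1.2]
gripper_width: 0.0432
grasp_force: 25.8
```

>>> {"method": "arm_command", "body": {
  "increments": "-1 0 -0.35 0 0 0 0;-1 0 -0.7 0 0 0 0;-1 0 -0.9 0 0 0 0;-1 0 -0.9 0 0 0 0;-1 0 -0.9 0 0 0 0"
}}

```text
clock: 15.38
position: [0.5647, -0.1247, 0.2839]
tool_rot: [3.138, -0.147, -0.002]
wrist_force: [0.0, 0.6, -0.5]
gripper_width: 0.0438
grasp_force: 25.9
```

```bash
python3 - <<'E'
from h import *
go(L['R'][0]+.0009,L['R'][1],.284)
c=cam("side"); np.savez("side2.npz",**c); cv2.imwrite("pics/c3.png",cv2.resize(c["frame"][180:270,255:345],None,fx=6,fy=6)[:,:,::-1])
E
```

```text
t 15.3833 pos [ 0.5647 -0.1247  0.2839] shift units [ 0.058 -0.579 -0.001] yaw -5.38 tilt [-1.e-03 -1.e-04 -1.e+00] turn z 0.0004 F [ 0.03  0.57 -0.5 ] w 0.0438
```

View pics/c3.png

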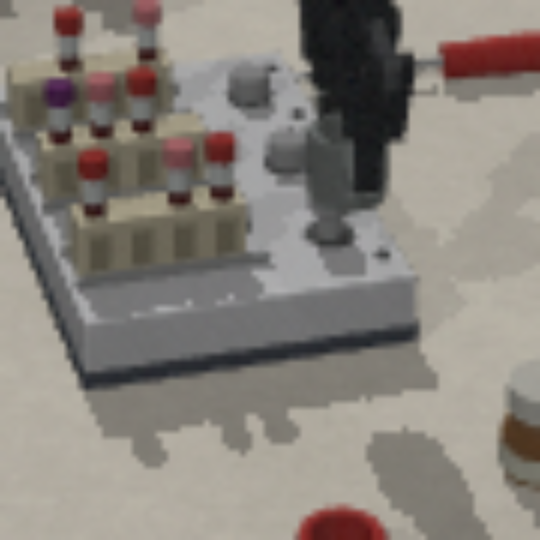

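The collar hangs upright at crop (330,170), just in front of the right button at (330,230). I finish the move and then compare the two in the same camera.

>>> {"method": "arm_command", "body": {
  "increments": "-1 0.05 -0.4 0 0 0 0;-1 0.05 -0.57 0 0 0 0;-1 0.05 -0.57 0 0 0 0;-1 0.05 -0.57 0 0 0 0;-1 0.05 -0.57 0 0 0 0"
}}

```text
clock: 15.85
position: [0.5733, -0.0805, 0.2842]
tool_rot: [3.138, -0.149, -0.0]
wrist_force: [-0.3, -0.2, -0.8]
gripper_width: 0.0434
grasp_force: 26.0
```

```bash
python3 - <<'E'
from h import *
from scipy.optimize import least_squares as ls
go(L['R'][0]+.0009,L['R'][1],.284)
s=robot.sense()["position"]
c=cam("side"); cv2.imwrite("pics/c4.png",cv2.resize(c["frame"][170:250,270:350],None,fx=6,fy=6)[:,:,::-1])
def cyl(c,xy,zl,zh,r,name):
    p=pts(c).reshape(-1,3); f=c["frame"].reshape(-1,3).astype(int)
    m=(p[:,2]>zl)&(p[:,2]<zh)&(np.hypot(*(p[:,:2]-xy).T)<.03)&(f.mean(1)>45)&(np.ptp(f,1)<25)
    p=p[m]; g=ls(lambda q:np.hypot(*(p[:,:2]-q).T)-r,xy,loss="soft_l1",f_scale=.002)
    print(name,len(p),g.x.round(4),"rms",np.sqrt(np.mean(g.fun**2)).round(4),"range",p.min(0).round(4),p.max(0).round(4)); return g.x
S=dict(np.load("side0.npz"))
k=cyl(S,np.array(L['C']),.004,.034,.022,"collar start")
h=cyl(c,s[:2]-[.0009,0],.104,.134,.022,"collar held")
print("held-tool",h-s[:2],"start-top",k-L['C'])
for q,n in((S,"R0"),):
    p=pts(q); u0,v0=proj(q,[*L['R'],.079]); p=p[int(v0)-12:int(v0)+12,int(u0)-12:int(u0)+12].reshape(-1,3); p=p[(p[:,2]>.076)&(p[:,2]<.083)]; print(n,len(p),p.mean(0),p.min(0),p.max(0))
E
```

```text
t 15.85 pos [ 0.5733 -0.0805  0.2842] shift units [ 0.003 -0.019  0.003] yaw -5.45 tilt [-2.e-04 -3.e-04 -1.e+00] turn z 0.0 F [-0.31 -0.2  -0.84] w 0.0434
collar start 143 [ 0.4703 -0.2422] rms 0.0034 range [ 0.4477 -0.2673  0.0041] [ 0.4884 -0.2222  0.0338]
collar held 74 [ 0.5701 -0.0806] rms 0.0026 range [ 0.5463 -0.1058  0.1044] [ 0.5882 -0.0568  0.1339]
held-tool [-0.00324924 -0.00018026] start-top [-0.00271717  0.00026991]
R0 51 [ 0.5732395  -0.04333499  0.07876452] [ 0.5572925  -0.09295903  0.076032  ] [0.59004453 0.01649603 0.08229458]
```

View pics/c4.png

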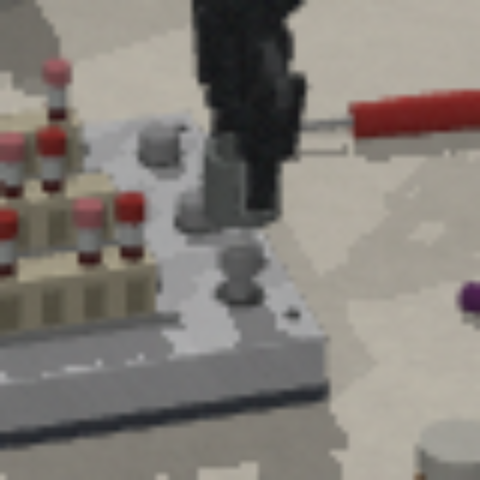

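In the same camera the collar is within 2 mm of the latch axis. I correct about 1.6 mm in y and lower carefully, checking the force just at overlap.

>>> {"method": "arm_command", "body": {
  "increments": "-1 0 -0.02 0.1 0 0 0;-1 0 -0.02 0.2 0 0 0;-1 0 -0.02 0.24 0 0 0;-1 0 -0.02 0.26 0 0 0;-1 0 -0.02 0.27 0 0 0;-1 0 -0.02 0.28 0 0 0;-1 0 -0.02 0.285 0 0 0;-1 0 -0.02 0.285 0 0 0;-1 0 -0.02 0.285 0 0 0"
}}

```text
clock: 16.65
position: [0.5737, -0.078, 0.2617]
tool_rot: [3.138, -0.149, 0.001]
wrist_force: [0.3, -0.3, -2.2]
gripper_width: 0.0434
grasp_force: 26.0
```

```bash
python3 - <<'E'
from h import *
go(L['R'][0]+.0009,L['R'][1],.229)
E
```

```text
t 16.65 pos [ 0.5737 -0.078   0.2617] shift units [0.    0.013 0.409] yaw -5.43 tilt [ 4.e-04 -1.e-04 -1.e+00] turn z 0.0001 F [ 0.28 -0.25 -2.22] w 0.0434
```

>>> {"method": "arm_command", "body": {
  "increments": "-1 0 0.01 0 0 0 0;-1 0 0.01 0.008 0 0 0;-1 0 0.01 0.016 0 0 0;-1 0 0.01 0.016 0 0 0"
}}

```text
clock: 16.98
position: [0.5735, -0.0788, 0.2602]
tool_rot: [-3.138, 0.149, 0.0]
wrist_force: [0.4, -0.3, -1.2]
gripper_width: 0.0435
grasp_force: 26.0
```

>>> {"method": "arm_command", "body": {
  "increments": "-1 0 0 0.008 0 0 0;-1 0 0 0.016 0 0 0;-1 0 0 0.016 0 0 0"
}}

```text
clock: 17.23
position: [0.5735, -0.0788, 0.2588]
tool_rot: [-3.138, 0.149, 0.0]
wrist_force: [-0.6, 0.6, -1.1]
gripper_width: 0.0433
grasp_force: 26.0
```

No contact at 4 mm of overlap, so it is over the button. I continue down.

>>> {"method": "arm_command", "body": {
  "increments": "-1 0 0 0.03 0 0 0;-1 0 0 0.06 0 0 0;-1 0 0 0.1 0 0 0;-1 0 0 0.1 0 0 0"
}}

```text
clock: 17.57
position: [0.5733, -0.0787, 0.2502]
tool_rot: [-3.138, 0.149, 0.002]
wrist_force: [-0.4, -0.6, -0.9]
gripper_width: 0.0434
grasp_force: 26.0
```

>>> {"method": "arm_command", "body": {
  "increments": "-1 0 0 0.05 0 0 0;-1 0 0 0.1 0 0 0;-1 0 0 0.15 0 0 0;-1 0 0 0.2 0 0 0;-1 0 0 0.22 0 0 0;-1 0 0 0.22 0 0 0;-1 0 0 0.22 0 0 0"
}}

```text
clock: 18.15
position: [0.5736, -0.0788, 0.2332]
tool_rot: [-3.138, 0.149, 0.0]
wrist_force: [-0.3, -0.3, -1.2]
gripper_width: 0.0435
grasp_force: 26.0
```

>>> {"method": "arm_command", "body": {
  "increments": "-1 0 0 0.012 0 0 0;-1 0 0 0.024 0 0 0;-1 0 0 0.036 0 0 0;-1 0 0 0.04 0 0 0;-1 0 0 0.04 0 0 0;-1 0 0 0.04 0 0 0"
}}

```text
clock: 18.65
position: [0.5736, -0.0788, 0.2302]
tool_rot: [3.138, -0.149, 0.0]
wrist_force: [-0.5, 0.1, -1.1]
gripper_width: 0.0433
grasp_force: 26.0
```

>>> {"method": "arm_command", "body": {
  "increments": "-1 0 0 0.006 0 0 0;-1 0 0 0.012 0 0 0;-1 0 0 0.018 0 0 0;-1 0 0 0.018 0 0 0;-1 0 0 0.018 0 0 0"
}}

```text
clock: 19.07
position: [0.5735, -0.0788, 0.2287]
tool_rot: [-3.138, 0.149, 0.0]
wrist_force: [-1.3, 0.0, 0.8]
gripper_width: 0.0439
grasp_force: 26.0
```

It is touching the deck. I release, then retract.

>>> {"method": "arm_command", "body": {
  "increments": "1 0 0 0.003 0 0 0;1 0 0 0.003 0 0 0;1 0 0 0.003 0 0 0;1 0 0 0.003 0 0 0;1 0 0 0.003 0 0 0;1 0 0 0.003 0 0 0;1 0 0 0.003 0 0 0;1 0 0 0.003 0 0 0"
}}

```text
clock: 19.73
position: [0.5736, -0.0788, 0.2285]
tool_rot: [-3.138, 0.149, -0.0]
wrist_force: [-0.2, 0.7, 0.2]
gripper_width: 0.0853
grasp_force: 0.0
```

>>> {"method": "arm_command", "body": {
  "increments": "1 0 0 -0.1 0 0 0;1 0 0 -0.3 0 0 0;1 0 0 -0.6 0 0 0;1 0 0 -1 0 0 0;1 0 0 -1 0 0 0;1 0 0 -1 0 0 0"
}}

```text
clock: 20.23
position: [0.5743, -0.0789, 0.3109]
tool_rot: [3.138, -0.149, 0.007]
wrist_force: [-0.1, 0.9, -0.0]
gripper_width: 0.0855
grasp_force: 0.0
```

>>> {"method": "arm_command", "body": {
  "increments": "1 0 0.5 -0.5 0 0 0;1 0 1 -1 0 0 0;1 0 1 -1 0 0 0;1 0 1 -1 0 0 0"
}}

```text
clock: 20.57
position: [0.5667, -0.1617, 0.3924]
tool_rot: [3.135, -0.153, 0.01]
wrist_force: [0.6, -0.7, 0.3]
gripper_width: 0.0853
grasp_force: 0.0
```

>>> {"method": "arm_command", "body": {
  "increments": "1 0 0.5 0 0 0 0;1 0 1 0 0 0 0;1 0 1 0 0 0 0;1 0 1 0 0 0 0"
}}

```text
clock: 20.9
position: [0.5577, -0.2392, 0.3869]
tool_rot: [-3.137, 0.154, 0.003]
wrist_force: [-0.7, 0.8, -0.3]
gripper_width: 0.0857
grasp_force: 0.0
```

>>> {"method": "arm_command", "body": {
  "increments": "1 0 0.5 0 0 0 0;1 0 1 0 0 0 0;1 0 1 0 0 0 0;1 0 1 0 0 0 0;1 0 1 0 0 0 0"
}}

```text
clock: 21.32
position: [0.5508, -0.3164, 0.3873]
tool_rot: [-3.136, 0.149, 0.003]
wrist_force: [-0.1, 0.1, -0.4]
gripper_width: 0.0852
grasp_force: 0.0
```

```bash
python3 - <<'E'
from h import *
c=cam("top"); P=pts(c); go(.5,-.3,.4)
for n in "LMR":
    u,v=proj(c,[*L[n],.07]).round().astype(int); w=P[v-2:v+3,u-2:u+3,2]; print(n,np.median(w).round(4))
p=P[180:220,310:350].reshape(-1,3); k=p[(p[:,2]>.0815)&(p[:,2]<.095)]; r=cv2.minEnclosingCircle(k[:,:2].astype(np.float32)); print(len(k),r,k.mean(0),L['R'])
cv2.imwrite("pics/c5.png",np.hstack([cv2.resize(x["frame"][a:a+100,b:b+100],(400,400)) for x,a,b in((c,150,270),(cam("side"),165,255))])[:,:,::-1])
E
```

```text
t 21.3667 pos [ 0.5509 -0.3161  0.3875] shift units [-0.653 -0.14  -0.155] yaw -5.38 tilt [-0.0016  0.0015 -1.    ] turn z 0.0004 F [ 0.12 -0.2  -0.01] w 0.0851
L 0.0627
M 0.0629
R 0.0796
115 ((0.5720735788345337, -0.07957957684993744), 0.021621406078338623) [ 0.57222285 -0.07929946  0.08465339] (0.5728, -0.079)
```

View pics/c5.png

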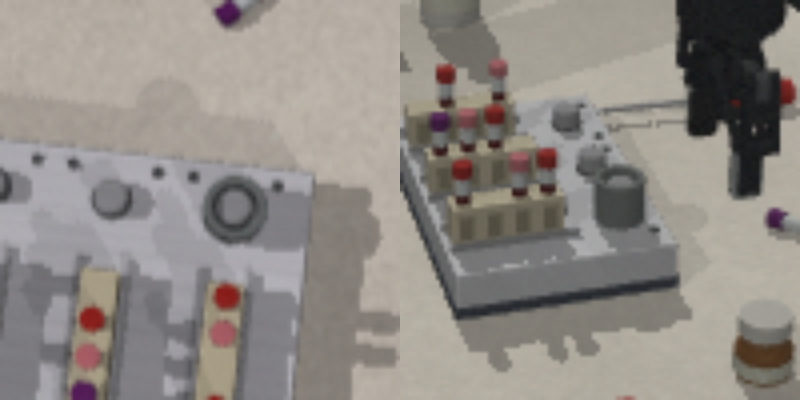

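The collar stands squarely around the right button, at (235,208) in the top half and (620,195) in the side half. Its rim is at 85 mm and it is centred within 1 mm. The left and middle latches are down.

```bash
python3 -c "
from plant import robot
print(robot.job_done())"
```

```text
the job is handed in; nothing more can be done
None
```

The right latch is the stiff one: it did not click at about 12 N and came back up, and the grey collar now stands around it on the deck; the left and middle latches clicked and stay down, and the job is handed in (no verdict was returned).

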